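Weigh a forged stirrup on the spring hook scale

ROBOT

A 6-joint arm with a two-finger parallel gripper is mounted at the origin on the work surface. World frame = base frame: x ahead of the robot, y to its left, z up, the work surface at z = 0. Lengths are in m, angles in rad, forces in N, time in s.
With the tool pointing down it reaches from about 0.3 to 0.875 m from the base axis. Payload 6.4 kg.
Tool frame: the origin (TCP) lies midway between the tips of the shut fingers; the grasp point (between the pads) lies 19 mm behind it; z points along the fingers, y is the line along which they close (so a half turn about z gives the same grasp; the last joint's range is limited). The gripper opens to 85 mm and grips with 20 to 120 N. Pads are 22 mm wide; open, the fingers measure 114 mm over their backs; the gripper's body (76 mm by 85 mm) begins 54 mm behind the grasp point. The pads swing forward as they close: fully open they stand 13 mm farther back than shut.
Start: joints at [-1.447, 0.181, 1.607, -0, 1.354, -0.206], TCP at [0.186, -0.544, 0.231] pointing down, gripper open.
Joint ranges: [-2.99, 2.99], [-0.89, 2.07], [0.3, 2.58], [-1.14, 4.28], [0, 2.63], [-3.12, 3.12]. Speed limits (rad/s): [2.57, 2.57, 3.01, 3.14, 3.14, 3.14].

INTERFACE

Orientations are given as a rotation vector (axis times angle).
In Python, from plant import env gives the robot as it stands.
- The arm moves only by the tool arm_command, never from a script. Its argument "steps" is a list of rows, each a list of 7 numbers: the shift along the tool's x, y, z in m, then the turn, a rotation vector about the tool's x, y, z in rad, then the closure, from 0 (fully open) to 1 (shut). A call has 1 to 8 rows; each row is the pose to reach, as a shift and turn from the pose commanded when the call began, along the tool's axes at that moment; what a row does not reach only later rows make up. A row lasts 1/12 s, in which the tool goes at most 41.7 mm and 7.16 degrees, less where a joint would pass 70% of its speed; a pose out of reach is approached as far as the arm can. A call with a gripper value outside its range is refused whole. The fingers move at their own pace and stop on an object; the grip force is fixed at half the most. Time passes only in rows, so rows that repeat a pose let the fingers close. It gives the time, the measured TCP pose, the force, the opening and the grip force at its end, in the units of the state.
- env.read_state(): the state, without advancing time (a new reading comes with each control period).
- env.get_image(name): name is "scene" or "top"; returns a dict with "image" (420x560x3 uint8, red, green, blue), "fov_y" (degrees; the focal length in pixels is half the picture's height over the tangent of half this angle, whatever the lens; pixels are square), "cx", "cy" (the principal point, pixels), "R" (3x3) and "t" (3): a world point X has camera coordinates R X + t. Camera axes: x right, y down, z forward; pixel columns grow to the right and rows downward; lengths in m; the calibration is good to about 2 mm. A picture is of the moment at which its call begins. There is no depth.
- env.sign_off(): hands the job in; it is judged then, once.
The state is a dict: "t": time; "joint_pos": joint angles; "joint_velocities": joint speeds; "effort": joint torques, N m; "ee_pos": TCP position; "eef_rot": TCP orientation; "contact_force": force on the tool from outside, world axes, zero at the start; "wrist_torque": the same for the moment, N m; "grip_width": finger opening in m; "grasp_force": force on a finger pad.
Only numpy, scipy, OpenCV 4.12 (cv2) and the standard library are available. Lean on these libraries where they do the work, as an engineer would, in place of code of your own. Each camera call takes 0.05 s, during which the arm holds its last target. There are 200 camera calls.

TASK

Swing the scale's guard bar away from the hook until it lies between the two ribs of its index mark, and leave it there. Then hang the large open stirrup by its crown on the scale's hook, let go until it has hung still for a good second, and lift it off again without pulling the scale down to its bottom stop. Finally stand it upright in the empty wooden tray, leaving everything else on the bench where it is.

Things in the scene. Friction and masses are not known exactly. Their poses are not given: they have to be found in the camera images.
- scale: Spring hook scale, fixed. Origin on the bench under its column's front face; z up; its front looks along its own -x. Grey column 28 x 50 mm, 272 mm tall (x 0 to 28 mm); base plate 12 mm thick. From the column a hook arm (9 mm round bar) runs along -x at y = 0, 200 mm above the bench, with open space above it. The guard's post stands at x -180, y -120 mm.
- hook (a joint): Travel of the hook and arm downward, m: 0 unloaded, 0.06 at the bottom stop (counts as bottomed from 0.056). Spring of 180 N/m with light damping: it bounces for about a second after a change of load. The stirrup pulls it down by 15 to 33 mm.
- hook_seat (a point): On the hook arm's axis in its shallow saddle, 138 mm in front of the column and 200 mm above the bench unloaded (moves with the hook): the stirrup's crown hangs here. The arm's tip is 25 mm farther along the scale's -x and turned up: its top is 18 mm above the arm's axis at the saddle. Axes as the scale's.
- guard (a joint): Angle of the guard bar, rad, anticlockwise seen from above: 0 when it points along the scale's +y, straight across in front of the hook's tip (starts 0 to 0.45); 1.75 at its index mark (1.62 to 1.88 will do). Friction keeps it where it is left; about 1 N pushes it at 80 mm from the pivot. Stops at -0.1 and 2.4.
- guard_pivot (a point): Pivot of the guard bar at the bar's mid-height, 205 mm above the bench, at x -180, y -120 mm in the scale's frame. The bar is flat steel, 12 mm thick, 22 mm high, and reaches 150 mm from the pivot; a disc of 48 mm radius (top 189 mm above the bench) lies under its inner part, so push it 60 mm or more from the pivot. Axes as the scale's.
- guard_mark (a point): Point where the middle of the bar's free end lies when the bar is at its index mark (150 mm from the pivot, at bar height); the mark itself is a pair of dark ribs on the disc under the bar. Axes as the scale's.
- stirrup_grip (a point): Large open stirrup, a dark forging of 0.33 to 0.6 kg on a round 44 mm foot. Point 62 mm above its underside, midway between its upright flat sides: 56 mm over the outside (along its y), 8 mm thick, 16 mm deep, straight from 26 to 80 mm up. x points through the eye: window 40 mm wide, from 34 mm up to the gabled crown (inside 89 mm up). 98 mm tall overall; z up.
- stirrup: The same stirrup: origin at the centre of its underside.
- stirrup_crown (a point): Inside of the stirrup's crown, in the middle, 89 mm above the underside: rests on the top of the hook arm when hung.
- tray_empty: The empty wooden tray, fixed: 125 mm square outside, 20 mm tall, walls and floor 7 mm thick; origin at the centre of its underside, on the bench.
- tray_empty_in (a point): Centre of the empty tray's inner floor (111 mm square).
- tray_used: A tray just like it, fixed, with a flange standing in it.
- flange: Bystander: round forged flange, 84 mm diameter, 50 mm tall, in the other tray; origin under it.
- small_stirrup_mid (a point): Bystander: a smaller open stirrup, 42 mm wide and 70 mm tall; point 35 mm above its underside.
- blind_lug_mid (a point): Bystander: a forging of the large stirrup's outline, 56 mm wide and 93 mm tall, but filled by a web (no eye); point 45 mm above its underside.
- rivet_can: Bystander: closed metal can, 70 mm diameter, 85 mm tall; origin under it.
- hammer: Bystander: hammer, 280 mm, lying behind the scale.
- chisel: Bystander: cold chisel, 180 mm, lying near the robot.
- brush: Bystander: brush, 200 mm, lying near the robot on its left.
- anvil: Small bench anvil, fixed, 0.1 x 0.22 m, 105 mm tall, near the robot; origin under its middle.
Mind the look-alikes: they are no part of the job. What is shaped like the stirrup but turquoise is not meant.

How it is judged:
By the outcome, as a careful person would: the job done as asked, in the order asked, and still so for the second after the job is handed in, with the robot touching nothing.
It also fails if it takes over 72 s, if anything falls off the work surface, if the arm or the gripper's body presses on something with over 40 N, if the wrist force passes 120 N, or if a joint passes its speed limit or range.

## Working session

There is one attempt and no reset: what is moved stays moved. The work goes in short steps, Python scripts to look and compute and a tool call to move; the robot and the scene stay as the last step left them, time stands still between calls to the robot, and variables do not carry over. Pictures are saved under pics/ and viewed, at most 10 in all, crops included, and the job is handed in when it is done.

Besides the shell and the picture viewer there is one more tool, called after "Emit:" in YAML: its name, and indented under it one key for each argument. arm_command: Moves the arm, as the interface text tells. Its arguments: {"type":"object","properties":{"steps":{"type":"array"}},"required":["steps"]}

```bash
ls; mkdir -p pics
cat > h.py <<'E'
import numpy as np,cv2
from plant import env
from scipy.spatial.transform import Rotation as Ro
def get(n,save=None):
    d=env.get_image(n)
    if save: cv2.imwrite('pics/'+save,d['image'][:,:,::-1])
    return d
def K(d): return 210/np.tan(np.radians(d['fov_y'])/2)
def ray(d,u,v):
    R=np.array(d['R']);t=np.array(d['t']);f=K(d)
    c=-R.T@t; r=R.T@np.array([(u-d['cx'])/f,(v-d['cy'])/f,1]); return c,r/np.linalg.norm(r)
def onz(d,u,v,z):
    c,r=ray(d,u,v); return c+r*(z-c[2])/r[2]
def proj(d,X):
    p=np.array(d['R'])@np.array(X)+np.array(d['t']);f=K(d); return np.array([p[0]/p[2]*f+d['cx'],p[1]/p[2]*f+d['cy']])
def tri(d1,p1,d2,p2):
    a,r=ray(d1,*p1);b,s=ray(d2,*p2)
    k=np.linalg.lstsq(np.c_[r,-s],b-a,rcond=None)[0]
    x,y=a+r*k[0],b+s*k[1]; return (x+y)/2,np.linalg.norm(x-y)
E
python3 - <<'E'
from h import *
np.set_printoptions(precision=4,suppress=True)
for n in('scene','top'):
    d=get(n,n+'0.png'); print(n,d['fov_y'],d['cx'],d['cy'],-np.array(d['R']).T@d['t'],np.array(d['R'])[2])
    im=cv2.resize(d['image'],(784,588),interpolation=cv2.INTER_CUBIC); cv2.imwrite(f'pics/{n}0b.png',im[:,:,::-1])
s=env.read_state();print(s)
E
```

```text
pics
scene 45.51252448105672 284.03006027036514 213.7945802871691 [ 1.3909 -0.0823  1.1595] [-0.6522  0.0665 -0.7551]
top 51.13393622097022 279.1457961921875 219.28359414032826 [0.4377 0.0105 1.4182] [ 0.0577 -0.0194 -0.9981]
{'t': 0.1, 'joint_pos': array([-1.4473,  0.1815,  1.6079, -0.    ,  1.3538, -0.2063]), 'joint_velocities': array([ 0.0008, -0.0026, -0.0014,  0.    , -0.001 ,  0.0012]), 'effort': array([  0.0003, -44.5876, -35.2239,  -0.0003,   0.0041,   0.0001]), 'ee_pos': array([ 0.1862, -0.5435,  0.2305]), 'eef_rot': array([-3.0974, -0.5155, -0.0001]), 'contact_force': array([ 0.2488, -0.4855,  0.4356]), 'wrist_torque': array([ 0.0121, -0.0207,  0.0195]), 'grasp_force': 0.0, 'grip_width': 0.08552290115169743}
```

View pics/scene0b.png

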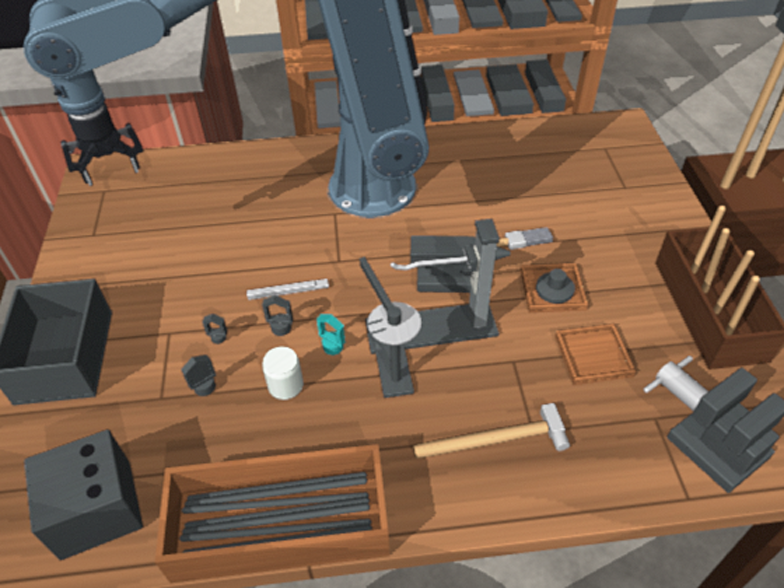

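View pics/top0b.png

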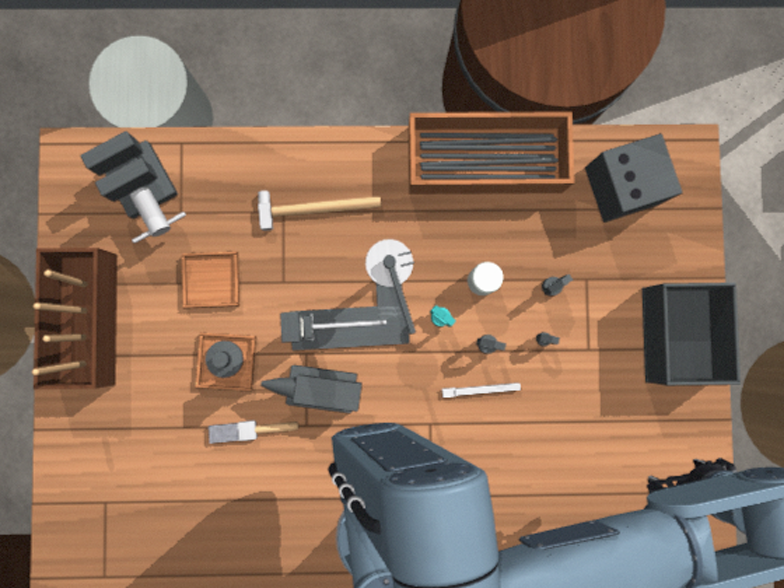

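Run:
```python
from h import *
a=cv2.imread('pics/scene0.png')[150:290,130:365]; b=cv2.imread('pics/top0.png')[170:265,195:415]
a=cv2.resize(a,None,fx=3.4,fy=3.4,interpolation=cv2.INTER_CUBIC)
cv2.imwrite('pics/c1.png',a)
b=cv2.resize(b,None,fx=3.6,fy=3.6,interpolation=cv2.INTER_CUBIC); cv2.imwrite('pics/c2.png',b)
```

```text
(no output)
```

View pics/c1.png

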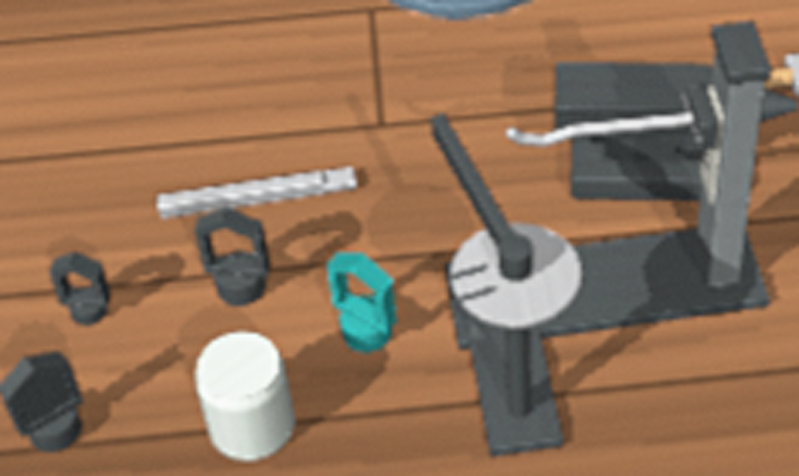

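View pics/c2.png

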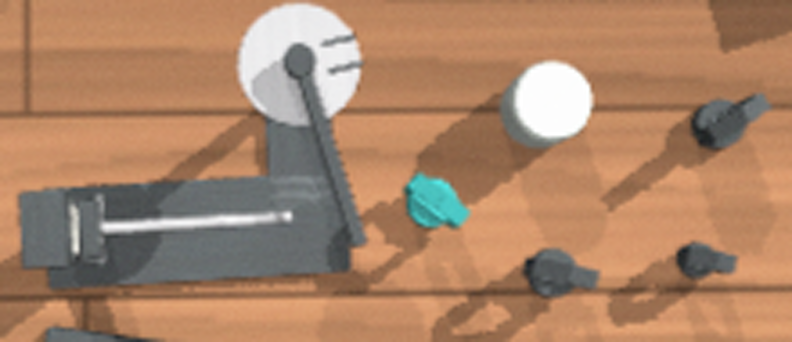

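Scene-crop candidates (full-scene pixels in brackets):
- Dark open, large: (232,255) [198,225]
- Dark open, small: (80,288) [153,235]
- Dark with a filled web: (40,400) [142,268]
- Turquoise: (362,300) [236,238]

The large stirrup is the one at [198,225], because it is dark, open and the bigger of the two. In the top view it is at [351,246]. I'll enlarge it to confirm.

Run:
```python
from h import *
np.set_printoptions(precision=4,suppress=True)
S=get('scene');T=get('top')
def st(im,x0,x1,y0,y1,f):
    c=im[y0:y1,x0:x1,::-1].astype(float); c=np.clip(c*1.9,0,255).astype(np.uint8)
    return cv2.resize(c,None,fx=f,fy=f,interpolation=cv2.INTER_CUBIC)
a=st(S['image'],180,220,200,248,10); b=st(T['image'],330,370,225,265,10)
o=np.zeros((480,800,3),np.uint8);o[:,:400]=a;o[:400,400:]=b
cv2.imwrite('pics/c3.png',o)
# disc
im=T['image'].astype(int);hsv=cv2.cvtColor(T['image'],cv2.COLOR_RGB2HSV)
def blob(D,box,f):
    h=cv2.cvtColor(D['image'],cv2.COLOR_RGB2HSV);m=np.zeros(h.shape[:2],np.uint8);x0,x1,y0,y1=box
    m[y0:y1,x0:x1]=f(h[y0:y1,x0:x1])*255
    cs,_=cv2.findContours(m,cv2.RETR_EXTERNAL,cv2.CHAIN_APPROX_NONE);return max(cs,key=cv2.contourArea)
br=lambda h:(h[...,1]<60)&(h[...,2]>110)
for n,D,box in(('top',T,(255,300,165,210)),('scene',S,(255,310,205,250))):
    c=cv2.convexHull(blob(D,box,br)); e=cv2.fitEllipse(c); print(n,e,onz(D,*e[0],.189))
# hook arm
for n,D,box in(('top',T,(222,280,225,240)),('scene',S,(275,335,180,195))):
    c=blob(D,box,lambda h:(h[...,1]<70)&(h[...,2]>140))[:,0]; print(n,cv2.fitLine(c,2,0,.01,.01).ravel(),c[c[:,0].argmin()],c[c[:,0].argmax()])
    for p in(c[c[:,0].argmin()],c[c[:,0].argmax()]): print(onz(D,*p,.2))
print('guard end top',onz(T,195+358/3.6,170+243/3.6,.216),'pivot',onz(T,195+299/3.6,170+60/3.6,.216))
for p in((23,192),(23,265),(350,270),(345,178)): print('base',onz(T,195+p[0]/3.6,170+p[1]/3.6,.012))
print('ribs',[onz(T,195+u/3.6,170+v/3.6,.189) for u,v in((322,45),(354,37),(329,73),(361,65))])
```

```text
top ((277.23175048828125, 189.13894653320312), (33.47462463378906, 39.52385711669922), 13.411886215209961) [ 0.5939 -0.0091  0.189 ]
scene ((281.2284240722656, 230.58432006835938), (30.531110763549805, 39.06734848022461), 87.8780517578125) [ 0.6068 -0.0102  0.189 ]
top [  0.9981  -0.0618 249.2385 231.1376] [223 231] [275 231]
[0.4774 0.1426 0.2   ]
[ 0.4757 -0.0014  0.2   ]
scene [  0.9924  -0.1228 306.     187.3125] [279 188] [333 185]
[ 0.4702 -0.0003  0.2   ]
[0.4781 0.1437 0.2   ]
guard end top [ 0.4567 -0.0543  0.216 ] pivot [ 0.5973 -0.0111  0.216 ]
base [0.5088 0.2318 0.012 ]
base [0.4441 0.232  0.012 ]
base [ 0.4361 -0.0578  0.012 ]
base [ 0.5181 -0.0545  0.012 ]
ribs [array([ 0.6125, -0.0297,  0.189 ]), array([ 0.6185, -0.0549,  0.189 ]), array([ 0.5904, -0.0349,  0.189 ]), array([ 0.5964, -0.0601,  0.189 ])]
```

View pics/c3.png

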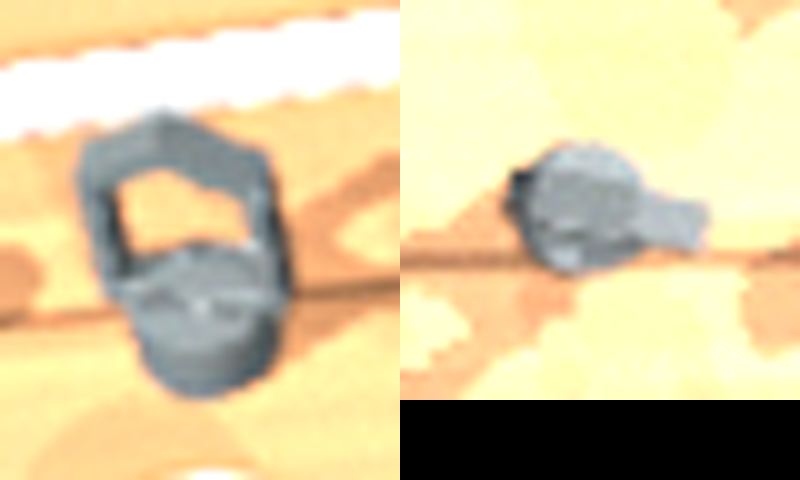

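Run:
```python
from h import *
np.set_printoptions(precision=4,suppress=True)
S=get('scene');T=get('top')
s=lambda u,v,z:onz(S,180+u/10-.45,200+v/10-.45,z)
t=lambda u,v,z:onz(T,330+(u-400)/10-.45,225+v/10-.45,z)
print('shoulders',s(80,165,.08),s(268,160,.08),'apex',s(165,112,.098))
print('foot sides base',s(140,340,.0),s(285,340,0),'front',s(205,397,0))
print('left upright low',s(105,275,.026),s(290,290,.026))
print('top right shoulder',t(705,203,.08),t(695,250,.08),'inner',t(640,190,.09),t(640,240,.09),'foot c',t(582,208,.02),'left',t(508,190,.03),t(520,170,.03),'ul')
print('tri apex-ish')
for n,D,box in(('top',T,(222,276,225,240)),('scene',S,(275,335,178,195))):
    h=cv2.cvtColor(D['image'],cv2.COLOR_RGB2HSV);x0,x1,y0,y1=box
    g=(h[...,1]<70)*np.clip(h[...,2].astype(float)-120,0,None)
    P=[]
    for x in range(x0,x1):
        w=g[y0:y1,x]
        if w.sum()>30: P.append((x,(w*np.arange(y0,y1)).sum()/w.sum()))
    P=np.array(P);W=np.array([onz(D,u,v,.2)[:2] for u,v in P]);print(n);print(W[::4])
    Q=W[8:-12] if n=='top' else W[14:-6]
    k=np.polyfit(Q[:,1],Q[:,0],1);print('x=',k,'yaw',90-np.degrees(np.arctan(k[0])))
```

```text
shoulders [ 0.4312 -0.2613  0.08  ] [ 0.4362 -0.2079  0.08  ] apex [ 0.4303 -0.2345  0.098 ]
foot sides base [ 0.4317 -0.2562  0.    ] [ 0.4373 -0.2133  0.    ] front [ 0.4558 -0.2372  0.    ]
left upright low [ 0.4272 -0.2626  0.026 ] [ 0.44   -0.2086  0.026 ]
top right shoulder [ 0.4341 -0.2618  0.08  ] [ 0.4198 -0.2584  0.08  ] inner [ 0.4383 -0.2401  0.09  ] [ 0.4231 -0.2397  0.09  ] foot c [ 0.4328 -0.2346  0.02  ] left [ 0.4388 -0.2095  0.03  ] [ 0.4451 -0.2134  0.03  ] ul
tri apex-ish
top
[[0.4826 0.1454]
 [0.473  0.1344]
 [0.4732 0.1233]
 [0.474  0.1122]
 [0.4743 0.1012]
 [0.4752 0.0901]
 [0.4755 0.079 ]
 [0.4762 0.068 ]
 [0.4769 0.0569]
 [0.4773 0.0458]
 [0.4773 0.0347]
 [0.4783 0.0236]
 [0.4793 0.0125]
 [0.4798 0.0014]]
x= [-0.0493  0.4795] yaw 92.82191191807195
scene
[[ 0.4734 -0.0007]
 [ 0.4804  0.0092]
 [ 0.4817  0.0197]
 [ 0.4827  0.0303]
 [ 0.48    0.0413]
 [ 0.4764  0.0525]
 [ 0.4754  0.0633]
 [ 0.4763  0.074 ]
 [ 0.4754  0.0849]
 [ 0.4756  0.0956]
 [ 0.4762  0.1063]
 [ 0.4751  0.1172]
 [ 0.476   0.1279]
 [ 0.475   0.1389]]
x= [-0.0319  0.4788] yaw 91.82798992375982
```

Measured so far, all consistent with the given sizes:

| Item | Estimate |
|---|---|
| Large stirrup | about (0.433, -0.235), its y axis about 12° off world y |
| Guard pivot | about (0.600, -0.010) |
| Guard bar | about 0.25 rad |
| Hook seat | about (0.478, 0.026, 0.200) |
| Scale yaw | about 92.4° |

First I'll push the guard.

```bash
cat >> h.py <<'E'
def go(*targets):
    # targets: (x,y,z,yaw_deg of tool x or None) -> shift in tool axes, turn about tool z, from present pose
    s=env.read_state();R=Ro.from_rotvec(s['eef_rot']).as_matrix();y0=np.degrees(np.arctan2(R[1,0],R[0,0]))
    print('t %.2f'%s['t'],'pos',np.round(s['ee_pos'],4),'yaw %.1f'%y0,'tilt z',np.round(R[:,2],3),'F',np.round(s['contact_force'],1),'w %.4f'%s['grip_width'],'g %.0f'%s['grasp_force'])
    for t in targets:
        d=R.T@(np.array(t[:3])-s['ee_pos']); w=0 if t[3] is None else np.radians(-((t[3]-y0+180)%360-180))
        print(t,'->',np.round(d,4),'turn',round(w,3))
E
python3 - <<'E'
from h import *
piv=np.array([.600,-.0105])
L=[(.4,-.2,.30,None),(.52,.0,.29,None),(.52,0,.197,None)]
for a in (197,210,225,240,255,268,276):
    r=np.radians(a);p=piv+.075*np.array([np.cos(r),np.sin(r)])+.018*np.array([np.sin(r),-np.cos(r)]);L.append((*p.round(4),.197,None))
go(*L)
E
```

```text
t 0.30 pos [ 0.1862 -0.5438  0.231 ] yaw 18.9 tilt z [-0.     0.001 -1.   ] F [ 0.   0.3 -0.4] w 0.0854 g 0
(0.4, -0.2, 0.3, None) -> [ 0.3136 -0.2561 -0.0688] turn 0
(0.52, 0.0, 0.29, None) -> [ 0.4919 -0.4064 -0.0587] turn 0
(0.52, 0, 0.197, None) -> [ 0.4919 -0.4064  0.0343] turn 0
(np.float64(0.523), np.float64(-0.0152), 0.197, None) -> [ 0.4898 -0.391   0.0343] turn 0
(np.float64(0.526), np.float64(-0.0324), 0.197, None) -> [ 0.4871 -0.3738  0.0342] turn 0
(np.float64(0.5342), np.float64(-0.0508), 0.197, None) -> [ 0.4889 -0.3537  0.0342] turn 0
(np.float64(0.5469), np.float64(-0.0665), 0.197, None) -> [ 0.4958 -0.3348  0.0342] turn 0
(np.float64(0.5632), np.float64(-0.0783), 0.197, None) -> [ 0.5074 -0.3183  0.0342] turn 0
(np.float64(0.5794), np.float64(-0.0848), 0.197, None) -> [ 0.5207 -0.3069  0.0342] turn 0
(np.float64(0.5899), np.float64(-0.087), 0.197, None) -> [ 0.5299 -0.3014  0.0342] turn 0
```

Emit:
arm_command:
  steps:
    - [0.02,-0.016,-0.03,0,0,0,1]
    - [0.05,-0.04,-0.05,0,0,0,1]
    - [0.08,-0.066,-0.07,0,0,0,1]
    - [0.11,-0.09,-0.07,0,0,0,1]
    - [0.14,-0.115,-0.07,0,0,0,1]
    - [0.17,-0.14,-0.07,0,0,0,1]
    - [0.2,-0.165,-0.07,0,0,0,1]
    - [0.23,-0.19,-0.07,0,0,0,1]

```text
t: 0.97
ee_pos: [0.3428, -0.288, 0.3015]
eef_rot: [3.098, 0.515, 0.001]
contact_force: [0.9, -1.0, 0.7]
grip_width: -0.0001
grasp_force: 0.0
```

Emit:
arm_command:
  steps:
    - [0.03,-0.025,0,0,0,0,1]
    - [0.06,-0.05,0,0,0,0,1]
    - [0.09,-0.074,0,0,0,0,1]
    - [0.12,-0.1,0,0,0,0,1]
    - [0.15,-0.124,0,0,0,0,1]
    - [0.18,-0.149,0,0,0,0,1]
    - [0.21,-0.174,0,0,0,0,1]
    - [0.24,-0.199,0,0,0,0,1]

```text
t: 1.63
ee_pos: [0.5056, -0.0218, 0.3015]
eef_rot: [3.099, 0.516, 0.001]
contact_force: [0.2, -0.4, -0.1]
grip_width: -0.0001
grasp_force: 0.0
```

Run:
```python
from h import *
go((.52,0,.29,None),(.52,0,.197,None))
S=get('scene');T=get('top')
a=S['image'][130:280,200:400];b=T['image'][150:260,190:340]
a=cv2.resize(a,(533,400));b=cv2.resize(b,(267*1,196));o=np.zeros((400,800,3),np.uint8);o[:,:533]=a;o[:196,533:]=b
cv2.imwrite('pics/g1.png',o[:,:,::-1])
```

```text
t 1.63 pos [ 0.5056 -0.0218  0.3015] yaw 18.9 tilt z [ 0.001 -0.    -1.   ] F [ 0.2 -0.4 -0.1] w -0.0001 g 0
(0.52, 0, 0.29, None) -> [ 0.0207 -0.0159  0.0115] turn 0
(0.52, 0, 0.197, None) -> [ 0.0206 -0.016   0.1045] turn 0
```

Emit:
arm_command:
  steps:
    - [0.02,-0.016,0,0,0,0,1]
    - [0.021,-0.016,0.02,0,0,0,1]
    - [0.021,-0.016,0.04,0,0,0,1]
    - [0.021,-0.016,0.06,0,0,0,1]
    - [0.021,-0.016,0.075,0,0,0,1]
    - [0.021,-0.016,0.088,0,0,0,1]
    - [0.021,-0.016,0.1,0,0,0,1]
    - [0.021,-0.016,0.104,0,0,0,1]

```text
t: 2.4
ee_pos: [0.5184, -0.0021, 0.1953]
eef_rot: [-3.098, -0.515, 0.004]
contact_force: [-1.2, 0.1, -0.8]
grip_width: -0.0003
grasp_force: 0.0
```

Run:
```python
from h import *
piv=np.array([.600,-.0105]);L=[]
for a in (197,207,217,227,237,247,257,262,266,270,274,278,282):
    r=np.radians(a);p=piv+.075*np.array([np.cos(r),np.sin(r)])+.018*np.array([np.sin(r),-np.cos(r)]);L.append((*p.round(4).tolist(),.197,None))
go(*L)
S=get('scene');cv2.imwrite('pics/g2.png',cv2.resize(S['image'][130:280,200:400],(800,600))[:,:,::-1])
```

```text
t 2.40 pos [ 0.5184 -0.0021  0.1953] yaw 18.9 tilt z [-0.003  0.001 -1.   ] F [-1.2  0.1 -0.8] w -0.0003 g 0
(0.523, -0.0152, 0.197, None) -> [ 0.0001  0.0139 -0.0018] turn 0
(0.525, -0.0285, 0.197, None) -> [-0.0023  0.0271 -0.0018] turn 0
(0.5293, -0.0413, 0.197, None) -> [-0.0024  0.0406 -0.0018] turn 0
(0.5357, -0.0531, 0.197, None) -> [-0.0001  0.0539 -0.0018] turn 0
(0.5441, -0.0636, 0.197, None) -> [ 0.0044  0.0665 -0.0019] turn 0
(0.5541, -0.0725, 0.197, None) -> [ 0.011   0.0782 -0.0019] turn 0
(0.5656, -0.0795, 0.197, None) -> [ 0.0196  0.0885 -0.0019] turn 0
(0.5717, -0.0823, 0.197, None) -> [ 0.0245  0.0931 -0.0019] turn 0
(0.5768, -0.0841, 0.197, None) -> [ 0.0287  0.0965 -0.002 ] turn 0
(0.582, -0.0855, 0.197, None) -> [ 0.0332  0.0995 -0.002 ] turn 0
(0.5873, -0.0866, 0.197, None) -> [ 0.0379  0.1023 -0.002 ] turn 0
(0.5926, -0.0873, 0.197, None) -> [ 0.0426  0.1046 -0.002 ] turn 0
(0.598, -0.0876, 0.197, None) -> [ 0.0477  0.1067 -0.002 ] turn 0
```

View pics/g2.png

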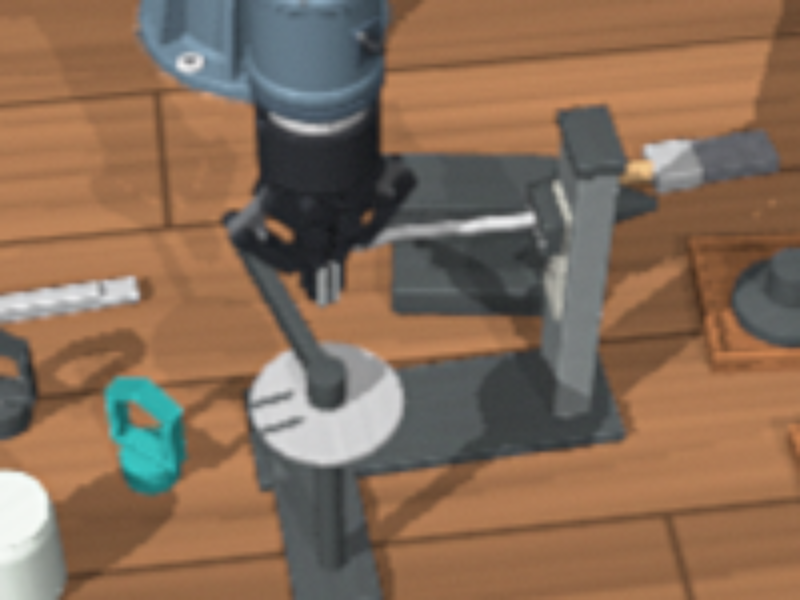

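The closed fingers (330,280) are on the hook side of the bar and clear of both the bar and the arm. I'll push now.

Emit:
arm_command:
  steps:
    - [0.0,0.014,0,0,0,0,1]
    - [-0.002,0.027,0,0,0,0,1]
    - [-0.002,0.04,0,0,0,0,1]
    - [0.0,0.054,0,0,0,0,1]
    - [0.004,0.066,0,0,0,0,1]
    - [0.011,0.078,0,0,0,0,1]
    - [0.02,0.088,0,0,0,0,1]
    - [0.025,0.093,0,0,0,0,1]

```text
t: 3.12
ee_pos: [0.5748, -0.0839, 0.1975]
eef_rot: [3.099, 0.513, 0.001]
contact_force: [-0.5, 0.6, -0.3]
grip_width: 0.0008
grasp_force: 0.5
```

```bash
cat >> h.py <<'E'
def ang(p,q): return ((np.degrees(np.arctan2(q[1]-p[1],q[0]-p[0])))%360)
E
python3 - <<'E'
from h import *
go()
S=get('scene');cv2.imwrite('pics/g3.png',cv2.resize(S['image'][130:280,200:400],(800,600))[:,:,::-1])
E
```

```text
t 3.12 pos [ 0.5748 -0.0839  0.1975] yaw 18.8 tilt z [ 0.001 -0.001 -1.   ] F [-0.5  0.6 -0.3] w 0.0008 g 1
```

View pics/g3.png

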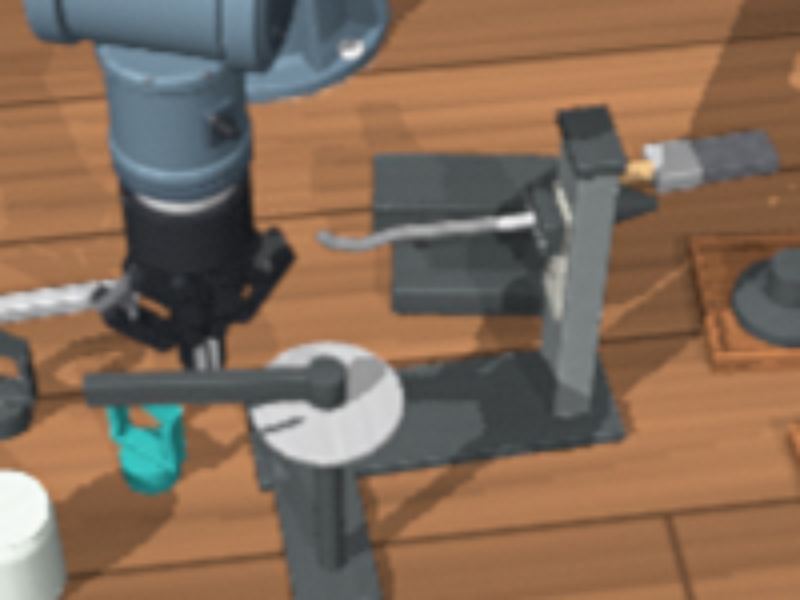

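The bar (end at crop (88,388)) now covers the upper rib and the lower rib (282,424) is still visible, so it needs a little more. Working out the angle:

Run:
```python
from h import *
S=get('scene')
c=lambda u,v,z:onz(S,200+u/4-.4,130+v/4-.4,z)
p=c(325,366,.222)
# top face of bar: edges at left: upper (88,375) lower(90,392?) top face ; use dark mask centreline along columns
h=cv2.cvtColor(S['image'],cv2.COLOR_RGB2HSV)
for x in (225,228,270):
    print(x,h[218:236,x,2])
print('hub',p,'bar top edges',c(90,374,.216),c(300,368,.216),'ang',ang(c(90,374,.216),c(300,368,.216))+0)
print('low edge',ang(c(90,404,.194),c(300,400,.194)))
print('ribs',ang(c(301,420,.189),c(263,431,.189)), 'initial ribs scene')
f=lambda u,v:onz(S,130+u/3.4-.4,150+v/3.4-.4,.189)
print(f(485,267),f(453,276),f(495,289),f(462,299),'hub',f(515,262))
```

```text
225 [132 153 163 153 127  99  86  92  96  96  82  76  76  78 108 157 173 174]
228 [170 153 123 114 115  99  90  91  97  87  79  77  76  74  93 139 160 172]
270 [202 207 204 171 113  89  93  85  80  78  75  71 113 199 221 220 219 168]
hub [ 0.60362289 -0.01017561  0.222     ] bar top edges [ 0.58625214 -0.15389605  0.216     ] [ 0.59819083 -0.02516736  0.216     ] ang 84.70137099931972
low edge 83.99098833928049
ribs 283.0525995576943 initial ribs scene
[ 0.59600639 -0.03163624  0.189     ] [ 0.60146505 -0.05581581  0.189     ] [ 0.61756823 -0.02652395  0.189     ] [ 0.6237059  -0.05126792  0.189     ] hub [ 0.59412113 -0.00916046  0.189     ]
```

Emit:
arm_command:
  steps:
    - [0.004,0.004,0,0,0,0,1]
    - [0.009,0.007,0,0,0,0,1]
    - [0.014,0.01,0,0,0,0,1]
    - [0.018,0.012,0,0,0,0,1]
    - [0.021,0.013,0,0,0,0,1]
    - [0.021,0.013,0,0,0,0,1]

```text
t: 3.72
ee_pos: [0.5982, -0.0872, 0.1974]
eef_rot: [3.098, 0.516, 0.001]
contact_force: [-0.3, 0.0, 0.5]
grip_width: -0.0005
grasp_force: 0.0
```

Run:
```python
from h import *
go()
S=get('scene');cv2.imwrite('pics/g4.png',S['image'][:,:,::-1])
h=cv2.cvtColor(S['image'],cv2.COLOR_RGB2HSV)
v=h[...,2].astype(int);s=h[...,1]
m=(v<112)
# bottom edge of bar per column (on disc: dark->bright), top-edge too
E=[]
for x in range(224,276,3):
    col=[y for y in range(216,262) if m[y,x] and s[y,x]<90]; E.append((x,col[0] if col else -1,col[-1] if col else -1,len(col)))
print(E)
```

```text
t 3.72 pos [ 0.5982 -0.0872  0.1974] yaw 18.9 tilt z [ 0.001 -0.    -1.   ] F [-0.3  0.   0.5] w -0.0005 g 0
[(224, 216, 244, 10), (227, 216, 244, 13), (230, 216, 248, 17), (233, 216, 252, 16), (236, 216, 253, 17), (239, 217, 253, 19), (242, 216, 252, 18), (245, 216, 248, 26), (248, 216, 238, 18), (251, 216, 238, 23), (254, 216, 236, 21), (257, 216, 236, 11), (260, 216, 235, 11), (263, 226, 242, 16), (266, 226, 252, 20), (269, 225, 257, 22), (272, 224, 261, 26), (275, 224, 261, 24)]
```

Emit:
arm_command:
  steps:
    - [-0.02,-0.007,0,0,0,0,1]
    - [-0.05,-0.017,0,0,0,0,1]
    - [-0.057,-0.019,-0.03,0,0,0,1]
    - [-0.057,-0.019,-0.07,0,0,0,1]
    - [-0.06,0.02,-0.07,0,0,0.1,0.6]
    - [-0.08,0.05,-0.07,0,0,0.2,0.3]
    - [-0.1,0.075,-0.07,0,0,0.3,0]
    - [-0.12,0.09,-0.07,0,0,0.4,0]

```text
t: 4.43
ee_pos: [0.5129, -0.2137, 0.2678]
eef_rot: [3.138, -0.119, 0.002]
contact_force: [-0.2, 0.4, 0.5]
grip_width: 0.0484
grasp_force: 0.0
```

Run:
```python
from h import *
go((.433,-.2355,.25,-12),(.433,-.2355,.15,-12))
S=get('scene');T=get('top')
a=cv2.resize(S['image'][200:270,205:305],(800,560))
b=cv2.resize(T['image'][165:265,265:375],(400,364))
a=cv2.resize(a,(400,280));o=np.zeros((364,800,3),np.uint8);o[:280,:400]=a;o[:,400:]=b
cv2.imwrite('pics/g5.png',o[:,:,::-1])
```

```text
t 4.43 pos [ 0.5129 -0.2137  0.2678] yaw -4.3 tilt z [ 0.001 -0.002 -1.   ] F [-0.2  0.4  0.5] w 0.0484 g 0
(0.433, -0.2355, 0.25, -12) -> [-0.0781  0.0278  0.0177] turn 0.134
(0.433, -0.2355, 0.15, -12) -> [-0.0782  0.0276  0.1177] turn 0.134
```

View pics/g5.png

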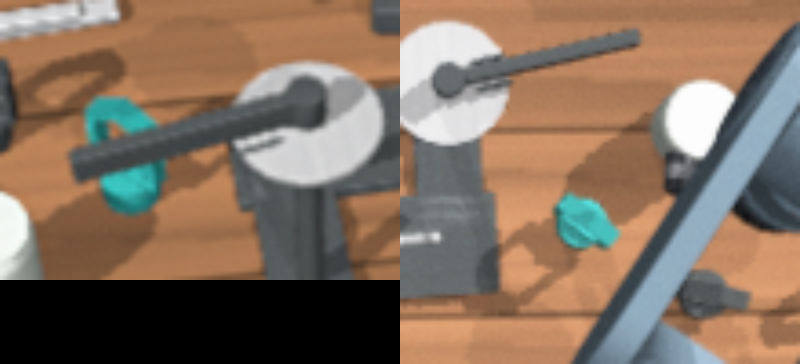

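The bar now points right (top crop (448,78)→(638,38)) with a rib showing on each side. Checking the number, then on to the stirrup.

Run:
```python
from h import *
T=get('top');S=get('scene')
c=lambda u,v,z:onz(T,265+(u-400)*.275-.4,165+v*.275-.4,z)
print('bar',ang(c(448,78,.216),c(636,38,.216)),c(448,78,.216),c(636,38,.216))
e=lambda u,v,z:onz(S,205+u/4-.4,200+v/4-.4,z)
print('scene top edge',ang(e(280,92,.216),e(75,152,.216)),'low edge',ang(e(240,140,.194),e(85,182,.194)))
go((.433,-.2355,.25,-12),(.433,-.2355,.15,-12))
```

```text
bar 281.51285975765643 [ 0.59896894 -0.01038265  0.216     ] [ 0.62817419 -0.15376628  0.216     ]
scene top edge 283.6260301996904 low edge 281.91132620545216
t 4.63 pos [ 0.5129 -0.2115  0.2674] yaw -4.0 tilt z [ 0.001  0.    -1.   ] F [-0.4 -0.1  0.6] w 0.0769 g 0
(0.433, -0.2355, 0.25, -12) -> [-0.0781  0.0295  0.0174] turn 0.139
(0.433, -0.2355, 0.15, -12) -> [-0.0781  0.0296  0.1174] turn 0.139
```

Emit:
arm_command:
  steps:
    - [-0.026,0.009,0,0,0,0.05,0]
    - [-0.052,0.018,0,0,0,0.09,0]
    - [-0.078,0.028,0,0,0,0.134,0]
    - [-0.078,0.028,0.03,0,0,0.134,0]
    - [-0.078,0.028,0.06,0,0,0.134,0]
    - [-0.078,0.028,0.08,0,0,0.134,0]
    - [-0.078,0.028,0.1,0,0,0.134,0]
    - [-0.078,0.028,0.1,0,0,0.134,0]

```text
t: 5.3
ee_pos: [0.4317, -0.2307, 0.1634]
eef_rot: [-3.121, 0.315, 0.008]
contact_force: [-0.4, 0.1, 0.4]
grip_width: 0.0851
grasp_force: 0.0
```

Run:
```python
from h import *
go((.433,-.2355,.15,-12),(.433,-.2355,.038,-12))
S=get('scene');cv2.imwrite('pics/s1.png',cv2.resize(S['image'][170:260,140:260],(800,600),interpolation=cv2.INTER_CUBIC)[:,:,::-1])
```

```text
t 5.30 pos [ 0.4317 -0.2307  0.1634] yaw -11.5 tilt z [-0.005  0.005 -1.   ] F [-0.4  0.1  0.4] w 0.0851 g 0
(0.433, -0.2355, 0.15, -12) -> [0.0023 0.0045 0.0134] turn 0.008
(0.433, -0.2355, 0.038, -12) -> [0.0029 0.005  0.1254] turn 0.008
```

View pics/s1.png

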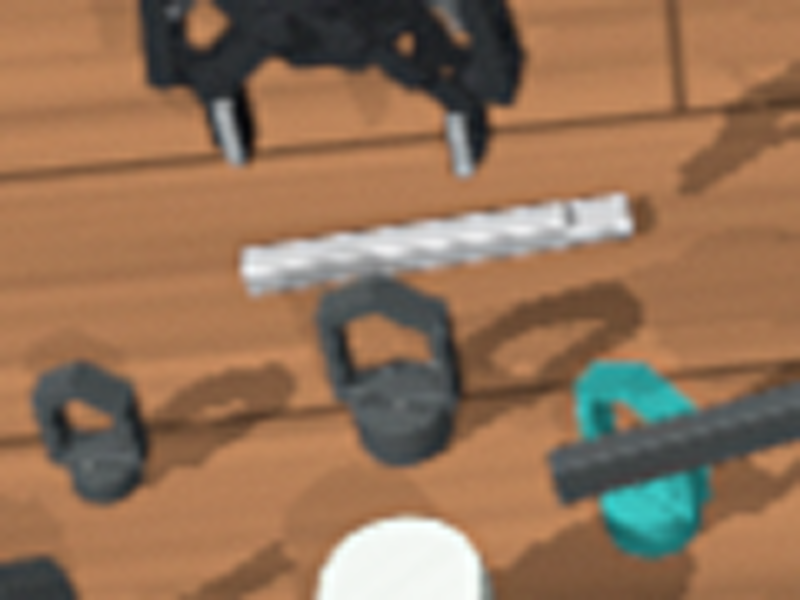

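The open fingers (230,130) and (465,145) straddle the open dark stirrup at (385,370), and the guard and neighbours are clear. I'll descend and grip.

Emit:
arm_command:
  steps:
    - [0.002,0.005,0.02,0,0,0.01,0]
    - [0.002,0.005,0.04,0,0,0.01,0]
    - [0.002,0.005,0.06,0,0,0.01,0]
    - [0.002,0.005,0.08,0,0,0.01,0]
    - [0.002,0.005,0.1,0,0,0.01,0]
    - [0.002,0.005,0.113,0,0,0.01,0]
    - [0.002,0.005,0.113,0,0,0.01,0]

```text
t: 5.93
ee_pos: [0.434, -0.2379, 0.0533]
eef_rot: [-3.122, 0.333, 0.003]
contact_force: [-0.3, 0.3, 0.3]
grip_width: 0.0852
grasp_force: 0.0
```

Run:
```python
from h import *
go((.433,-.2355,.038,-12))
```

```text
t 5.93 pos [ 0.434  -0.2379  0.0533] yaw -12.2 tilt z [-0.002  0.002 -1.   ] F [-0.3  0.3  0.3] w 0.0852 g 0
(0.433, -0.2355, 0.038, -12) -> [-0.0015 -0.0021  0.0153] turn -0.003
```

Emit:
arm_command:
  steps:
    - [-0.001,-0.002,0.015,0,0,0,0]
    - [-0.001,-0.002,0.015,0,0,0,0.2]
    - [-0.001,-0.002,0.015,0,0,0,0.5]
    - [-0.001,-0.002,0.015,0,0,0,1]
    - [-0.001,-0.002,0.015,0,0,0,1]
    - [-0.001,-0.002,0.015,0,0,0,1]
    - [-0.001,-0.002,0.015,0,0,0,1]
    - [-0.001,-0.002,0.015,0,0,0,1]

```text
t: 6.6
ee_pos: [0.4348, -0.237, 0.0411]
eef_rot: [3.123, -0.336, 0.003]
contact_force: [0.8, 3.6, 7.7]
grip_width: 0.0554
grasp_force: 63.4
```

Emit:
arm_command:
  steps:
    - [0,0,0,0,0,0,1]
    - [0,0,-0.005,0,0,0,1]
    - [0,0,-0.015,0,0,0,1]
    - [0,0,-0.03,0,0,0,1]
    - [0,0,-0.05,0,0,0,1]
    - [0,0,-0.05,0,0,0,1]
    - [0,0,-0.05,0,0,0,1]
    - [0,0,-0.05,0,0,0,1]

```text
t: 7.27
ee_pos: [0.4333, -0.2366, 0.0889]
eef_rot: [-3.123, 0.336, 0.001]
contact_force: [-0.1, -0.3, -5.0]
grip_width: 0.0549
grasp_force: 64.6
```

Run:
```python
from h import *
go()
for i in range(4):
    get('top'); print(env.read_state()['contact_force'],env.read_state()['wrist_torque'])
```

```text
t 7.27 pos [ 0.4333 -0.2366  0.0889] yaw -12.3 tilt z [-0.  0. -1.] F [-0.1 -0.3 -5. ] w 0.0549 g 65
[ 0.14784786 -0.40579269 -4.97489579] [ 0.02695391 -0.02275656  0.02477283]
[-0.82185641  0.371673   -5.37278775] [-0.01196108 -0.00493023  0.00506057]
[ 0.59682804 -0.82984579 -4.76660116] [ 0.03579331 -0.03319736  0.007826  ]
[ 0.45370054  0.55002028 -5.07588472] [-0.01310092  0.00139486 -0.00207128]
```

The grip is good: opening 55 mm, weight about 5 N, so the sag should be about 28 mm. I'll raise, turn and carry the stirrup to the front of the hook.

Run:
```python
from h import *
go((.4333,-.2366,.25,None),(.482,-.075,.25,92.4),(.482,-.075,.18,92.4))
```

```text
t 7.47 pos [ 0.433  -0.2363  0.0882] yaw -12.3 tilt z [-0.002  0.001 -1.   ] F [ 0.5  0.6 -5.1] w 0.0558 g 65
(0.4333, -0.2366, 0.25, None) -> [ 0.000e+00  1.000e-04 -1.618e-01] turn 0
(0.482, -0.075, 0.25, 92.4) -> [ 0.0133 -0.1682 -0.1616] turn -1.827
(0.482, -0.075, 0.18, 92.4) -> [ 0.0134 -0.1681 -0.0916] turn -1.827
```

Emit:
arm_command:
  steps:
    - [0,0,-0.025,0,0,0,1]
    - [0,0,-0.055,0,0,0,1]
    - [0,0,-0.09,0,0,0,1]
    - [0,0,-0.12,0,0,-0.1,1]
    - [0,0,-0.15,0,0,-0.22,1]
    - [0,0,-0.17,0,0,-0.34,1]
    - [0,0,-0.17,0,0,-0.46,1]
    - [0,0,-0.17,0,0,-0.58,1]

```text
t: 8.13
ee_pos: [0.4343, -0.2374, 0.2606]
eef_rot: [3.085, 0.58, 0.002]
contact_force: [-0.5, 0.6, -5.9]
grip_width: 0.0554
grasp_force: 66.6
```

Run:
```python
from h import *
go((.482,-.085,.25,92.4),(.482,-.075,.18,92.4))
```

```text
t 8.13 pos [ 0.4343 -0.2374  0.2606] yaw 21.3 tilt z [ 0.002 -0.002 -1.   ] F [-0.5  0.6 -5.9] w 0.0554 g 67
(0.482, -0.085, 0.25, 92.4) -> [ 0.0998 -0.1246  0.0104] turn -1.241
(0.482, -0.075, 0.18, 92.4) -> [ 0.1034 -0.1341  0.0804] turn -1.241
```

Emit:
arm_command:
  steps:
    - [0.01,-0.012,0,0,0,-0.12,1]
    - [0.025,-0.031,0,0,0,-0.24,1]
    - [0.04,-0.05,0,0,0,-0.36,1]
    - [0.055,-0.069,0,0,0,-0.48,1]
    - [0.07,-0.087,0,0,0,-0.6,1]
    - [0.085,-0.106,0,0,0,-0.72,1]
    - [0.095,-0.119,0,0,0,-0.84,1]
    - [0.1,-0.125,0,0,0,-0.96,1]

```text
t: 8.8
ee_pos: [0.4823, -0.082, 0.2583]
eef_rot: [-2.467, -1.942, 0.0]
contact_force: [-0.3, 0.5, -4.3]
grip_width: 0.0557
grasp_force: 66.6
```

Emit:
arm_command:
  steps:
    - [0,0,0,0,0,-0.12,1]
    - [0,0,0,0,0,-0.22,1]
    - [0,0,0,0,0,-0.27,1]
    - [0,0,0,0,0,-0.27,1]

```text
t: 9.13
ee_pos: [0.482, -0.084, 0.2583]
eef_rot: [-2.19, -2.25, 0.001]
contact_force: [0.1, -0.4, -4.9]
grip_width: 0.0551
grasp_force: 66.6
```

Run:
```python
from h import *
go((.482,-.080,.18,92.4),(.478,.026,.18,92.4))
```

```text
t 9.13 pos [ 0.482  -0.084   0.2583] yaw 91.6 tilt z [-0.002  0.001 -1.   ] F [ 0.1 -0.4 -4.9] w 0.0551 g 67
(0.482, -0.08, 0.18, 92.4) -> [0.004  0.0002 0.0783] turn -0.015
(0.478, 0.026, 0.18, 92.4) -> [ 0.11   -0.0009  0.0784] turn -0.015
```

Emit:
arm_command:
  steps:
    - [0.004,0,0.02,0,0,-0.015,1]
    - [0.004,0,0.045,0,0,-0.015,1]
    - [0.004,0,0.065,0,0,-0.015,1]
    - [0.004,0,0.078,0,0,-0.015,1]
    - [0.004,0,0.078,0,0,-0.015,1]
    - [0.004,0,0.078,0,0,-0.015,1]

```text
t: 9.63
ee_pos: [0.4816, -0.0802, 0.1805]
eef_rot: [-2.176, -2.262, 0.001]
contact_force: [0.9, 0.0, -4.1]
grip_width: 0.055
grasp_force: 66.4
```

Run:
```python
from h import *
go((.478,.026,.18,92.4))
S=get('scene');cv2.imwrite('pics/h1.png',cv2.resize(S['image'][140:260,210:370],(800,600),interpolation=cv2.INTER_CUBIC)[:,:,::-1])
```

```text
t 9.63 pos [ 0.4816 -0.0802  0.1805] yaw 92.2 tilt z [-0.002  0.001 -1.   ] F [ 0.9  0.  -4.1] w 0.0550 g 66
(0.478, 0.026, 0.18, 92.4) -> [0.1062 0.0005 0.0006] turn -0.003
```

View pics/h1.png

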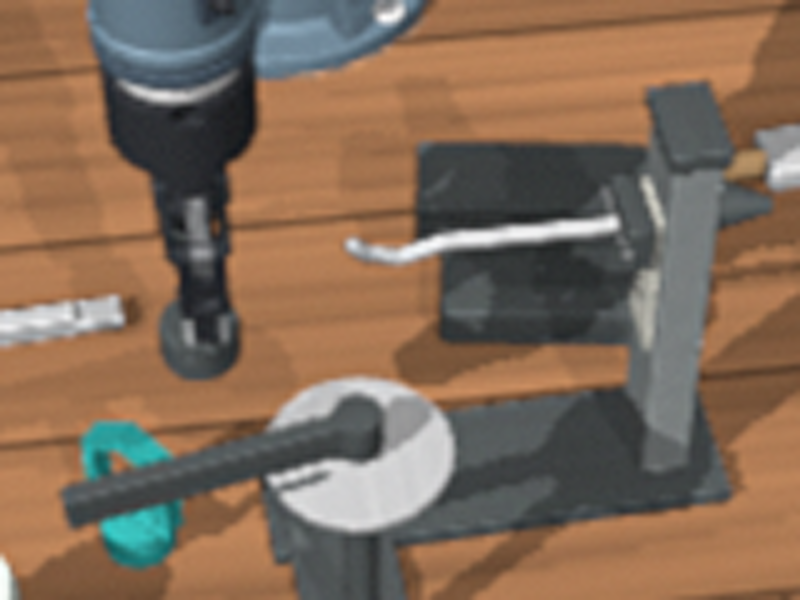

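The stirrup (200,300) hangs straight in front of the arm. The saddle dip is at (390,258) and the tip at (350,240). I'll check the heights before threading.

Run:
```python
from h import *
S=get('scene')
c=lambda u,v,z:onz(S,210+u/5-.4,140+v/5-.4,z)
print('dip',c(390,258,.2),'tip',c(349,240,.214),'foot front z.14',c(200,379,.140),'pred .5036,-.080')
```

```text
dip [0.48485065 0.02092356 0.2       ] tip [ 4.82352803e-01 -2.96630956e-04  2.14000000e-01] foot front z.14 [ 0.50392281 -0.08505488  0.14      ] pred .5036,-.080
```

Emit:
arm_command:
  steps:
    - [0.01,0,0,0,0,0,1]
    - [0.022,0,0,0,0,0,1]
    - [0.035,0,0,0,0,0,1]
    - [0.045,0,0,0,0,0,1]
    - [0.055,0,0,0,0,0,1]
    - [0.065,0,0,0,0,0,1]
    - [0.065,0,0,0,0,0,1]

```text
t: 10.32
ee_pos: [0.4795, -0.0132, 0.1814]
eef_rot: [-2.174, -2.267, -0.001]
contact_force: [-0.6, -0.8, -4.8]
grip_width: 0.0558
grasp_force: 66.6
```

Emit:
arm_command:
  steps:
    - [0.01,0,0,0,0,0,1]
    - [0.02,0,0,0,0,0,1]
    - [0.03,0,0,0,0,0,1]
    - [0.038,0,0,0,0,0,1]
    - [0.038,0,0,0,0,0,1]
    - [0.038,0,0,0,0,0,1]

```text
t: 10.82
ee_pos: [0.4781, 0.0231, 0.1813]
eef_rot: [2.175, 2.267, -0.0]
contact_force: [-1.0, 0.7, -5.0]
grip_width: 0.0553
grasp_force: 66.6
```

Emit:
arm_command:
  steps:
    - [0,0,0.006,0,0,0,1]
    - [0,0,0.013,0,0,0,1]
    - [0,0,0.02,0,0,0,1]
    - [0,0,0.026,0,0,0,1]
    - [0,0,0.032,0,0,0,1]
    - [0,0,0.032,0,0,0,1]
    - [0,0,0.032,0,0,0,1]
    - [0,0,0.032,0,0,0,1]

```text
t: 11.48
ee_pos: [0.4781, 0.0225, 0.1494]
eef_rot: [-2.176, -2.265, 0.0]
contact_force: [-1.9, -0.0, -3.2]
grip_width: 0.0552
grasp_force: 66.9
```

Run:
```python
from h import *
go()
for i in range(4):
    S=get('scene'); print(env.read_state()['contact_force'],env.read_state()['wrist_torque'])
```

```text
t 11.48 pos [0.4781 0.0225 0.1494] yaw 92.3 tilt z [-0.  0. -1.] F [-1.9 -0.  -3.2] w 0.0552 g 67
[-1.97619232 -0.51249147 -2.55028902] [-0.04738985  0.17649983 -0.05380319]
[-1.55941864 -0.22091969 -3.22634184] [ 0.02731187  0.19777894 -0.02143047]
[-1.68301603 -0.10159242 -3.07446866] [-0.03905532  0.22807974  0.01176646]
[-2.0014217  -0.16830172 -3.3930192 ] [-0.05319103  0.24067438 -0.03953163]
```

The load is transferring, with a sideways 1.9 N toward -x: the arm bears on the gable's -x slope, so I'll shift the stirrup toward -x.

Emit:
arm_command:
  steps:
    - [0,-0.002,0,0,0,0,1]
    - [0,-0.004,0,0,0,0,1]
    - [0,-0.004,0,0,0,0,1]
    - [0,-0.004,0,0,0,0,1]
    - [0,-0.004,0,0,0,0,1]

```text
t: 12.1
ee_pos: [0.4745, 0.0224, 0.1496]
eef_rot: [2.176, 2.265, 0.001]
contact_force: [2.7, 2.0, -3.3]
grip_width: 0.0553
grasp_force: 66.9
```

Run:
```python
from h import *
go();F=[]
for i in range(4):
    S=get('scene'); F.append(env.read_state()['contact_force'])
print(np.mean(F,0))
```

```text
t 12.10 pos [0.4745 0.0224 0.1496] yaw 92.3 tilt z [ 0.001 -0.    -1.   ] F [ 2.7  2.  -3.3] w 0.0553 g 67
[ 3.41667216  1.37957587 -2.49825551]
```

Emit:
arm_command:
  steps:
    - [0,0.001,0,0,0,0,1]
    - [0,0.0022,0.002,0,0,0,1]
    - [0,0.0022,0.006,0,0,0,1]
    - [0,0.0022,0.01,0,0,0,1]
    - [0,0.0022,0.014,0,0,0,1]
    - [0,0.0022,0.014,0,0,0,1]
    - [0,0.0022,0.014,0,0,0,1]
    - [0,0.0022,0.014,0,0,0,1]

```text
t: 12.97
ee_pos: [0.4765, 0.0225, 0.1354]
eef_rot: [2.177, 2.265, 0.0]
contact_force: [0.9, 1.4, -0.7]
grip_width: 0.0551
grasp_force: 67.2
```

Run:
```python
from h import *
go();F=[]
for i in range(6):
    S=get('scene'); F.append(env.read_state()['contact_force'])
print(np.mean(F,0))
```

```text
t 12.97 pos [0.4765 0.0225 0.1354] yaw 92.3 tilt z [ 0. -0. -1.] F [ 0.9  1.4 -0.7] w 0.0551 g 67
[ 1.61321907  0.92330969 -0.6586765 ]
```

Emit:
arm_command:
  steps:
    - [0.001,0.0005,0.001,0,0,0,1]
    - [0.002,0.001,0.003,0,0,0,1]
    - [0.002,0.001,0.003,0,0,0,1]
    - [0.002,0.001,0.003,0,0,0,0.3]
    - [0.002,0.001,0.003,0,0,0,0]
    - [0.002,0.001,0.003,0,0,0,0]
    - [0.002,0.001,0.003,0,0,0,0]
    - [0.002,0.001,0.003,0,0,0,0]

```text
t: 13.93
ee_pos: [0.4771, 0.0246, 0.1323]
eef_rot: [-2.176, -2.265, 0.0]
contact_force: [0.6, 0.1, 0.3]
grip_width: 0.0851
grasp_force: 0.0
```

Emit:
arm_command:
  steps:
    - [0,0,0,0,0,0,0]
    - [0,0,0,0,0,0,0]
    - [0,0,0,0,0,0,0]
    - [0,0,0,0,0,0,0]
    - [0,0,0,0,0,0,0]
    - [0,0,0,0,0,0,0]
    - [0,0,0,0,0,0,0]
    - [0,0,0,0,0,0,0]

```text
t: 14.6
ee_pos: [0.4773, 0.0245, 0.1323]
eef_rot: [-2.177, -2.265, 0.0]
contact_force: [0.1, -0.0, -0.8]
grip_width: 0.0852
grasp_force: 0.0
```

Run:
```python
from h import *
go()
p=None
for i in range(3):
    S=get('scene');g=S['image'][180:240,255:310].astype(int)
    if p is not None: print(abs(g-p).max(),(abs(g-p).max(2)>15).sum())
    p=g
d=S['image'];cv2.imwrite('pics/h2.png',d[:,:,::-1])
# foot bottom & arm line rows
h=cv2.cvtColor(d,cv2.COLOR_RGB2HSV)
for x in (272,276,280): print(x,[(y,int(h[y,x,2]),int(h[y,x,1])) for y in range(205,232,2)])
g=(h[...,1]<70)*np.clip(h[...,2].astype(float)-120,0,None)
for x in range(300,332,6): 
    w=g[180:205,x];print(x,(w*np.arange(180,205)).sum()/max(w.sum(),1))
```

```text
t 14.60 pos [0.4773 0.0245 0.1323] yaw 92.3 tilt z [-0. -0. -1.] F [ 0.1 -0.  -0.8] w 0.0852 g 0
40 17
35 20
272 [(205, 153, 133), (207, 160, 134), (209, 159, 130), (211, 154, 131), (213, 157, 133), (215, 150, 141), (217, 184, 39), (219, 194, 3), (221, 190, 1), (223, 150, 3), (225, 89, 17), (227, 83, 12), (229, 68, 11), (231, 62, 16)]
276 [(205, 174, 132), (207, 172, 132), (209, 161, 136), (211, 156, 137), (213, 157, 136), (215, 142, 115), (217, 197, 4), (219, 194, 1), (221, 166, 0), (223, 91, 8), (225, 92, 17), (227, 70, 11), (229, 68, 19), (231, 97, 5)]
280 [(205, 179, 134), (207, 147, 113), (209, 80, 29), (211, 87, 18), (213, 82, 16), (215, 138, 6), (217, 215, 1), (219, 111, 9), (221, 87, 18), (223, 93, 19), (225, 96, 24), (227, 79, 19), (229, 79, 19), (231, 79, 19)]
300 194.42307692307693
306 193.5
312 193.01818181818183
318 192.1377049180328
324 191.751968503937
330 191.0344827586207
```

Released. The hook has sagged about as expected and the fingers are clear. I'll let it settle.

Emit:
arm_command:
  steps:
    - [0,0,0,0,0,0,0]
    - [0,0,0,0,0,0,0]
    - [0,0,0,0,0,0,0]
    - [0,0,0,0,0,0,0]
    - [0,0,0,0,0,0,0]
    - [0,0,0,0,0,0,0]
    - [0,0,0,0,0,0,0]
    - [0,0,0,0,0,0,0]

```text
t: 15.42
ee_pos: [0.4773, 0.0245, 0.1323]
eef_rot: [2.177, 2.265, 0.0]
contact_force: [0.9, 0.7, 0.7]
grip_width: 0.0855
grasp_force: 0.0
```

Emit:
arm_command:
  steps:
    - [0,0,0,0,0,0,0]
    - [0,0,0,0,0,0,0]
    - [0,0,0,0,0,0,0]
    - [0,0,0,0,0,0,0]
    - [0,0,0,0,0,0,0]
    - [0,0,0,0,0,0,0]
    - [0,0,0,0,0,0,0]
    - [0,0,0,0,0,0,0]

```text
t: 16.08
ee_pos: [0.4773, 0.0245, 0.1323]
eef_rot: [-2.177, -2.265, -0.0]
contact_force: [-0.5, -0.0, -0.7]
grip_width: 0.0857
grasp_force: 0.0
```

Emit:
arm_command:
  steps:
    - [0,0,0,0,0,0,0]
    - [0,0,0,0,0,0,0]
    - [0,0,0,0,0,0,0]
    - [0,0,0,0,0,0,0]
    - [0,0,0,0,0,0,0]
    - [0,0,0,0,0,0,0]
    - [0,0,0,0,0,0,0]
    - [0,0,0,0,0,0,0]

```text
t: 16.75
ee_pos: [0.4773, 0.0245, 0.1323]
eef_rot: [2.177, 2.265, 0.0]
contact_force: [-0.3, -1.0, -0.3]
grip_width: 0.0857
grasp_force: 0.0
```

Run:
```python
from h import *
go()
p=None
for i in range(8):
    S=get('scene');g=S['image'][180:240,255:310].astype(int)
    if p is not None: print(abs(g-p).max(),(abs(g-p).max(2)>15).sum())
    p=g
# tray, from first pics
T=cv2.imread('pics/top0.png')
```

```text
t 16.75 pos [0.4773 0.0245 0.1323] yaw 92.3 tilt z [ 0. -0. -1.] F [-0.3 -1.  -0.3] w 0.0857 g 0
5 0
6 0
8 0
7 0
7 0
7 0
6 0
```

Still for over a second already (only pixel noise between frames). I'll wait a little more, then regrip and lift slowly.

Emit:
arm_command:
  steps:
    - [0,0,0,0,0,0,0]
    - [0,0,0,0,0,0,0]
    - [0,0,0,0,0,0,0]
    - [0,0,0,0,0,0,0]
    - [0,0,0,0,0,0,0]
    - [0,0,0,0,0,0,0]
    - [0,0,0,0,0,0,0]
    - [0,0,0,0,0,0,0]

```text
t: 17.82
ee_pos: [0.4773, 0.0246, 0.1323]
eef_rot: [-2.177, -2.265, 0.0]
contact_force: [0.1, -0.3, -0.1]
grip_width: 0.0854
grasp_force: 0.0
```

Emit:
arm_command:
  steps:
    - [0,0,0,0,0,0,0]
    - [0,0,0,0,0,0,0]
    - [0,0,0,0,0,0,0]
    - [0,0,0,0,0,0,0]
    - [0,0,0,0,0,0,0]
    - [0,0,0,0,0,0,0]
    - [0,0,0,0,0,0,0]
    - [0,0,0,0,0,0,0]

```text
t: 18.48
ee_pos: [0.4773, 0.0246, 0.1323]
eef_rot: [-2.177, -2.265, -0.0]
contact_force: [1.1, -0.3, -0.3]
grip_width: 0.0856
grasp_force: 0.0
```

Emit:
arm_command:
  steps:
    - [0,0,0,0,0,0,0.15]
    - [0,0,0,0,0,0,0.25]
    - [0,0,0,0,0,0,0.32]
    - [0,0,0,0,0,0,0.4]
    - [0,0,0,0,0,0,1]
    - [0,0,0,0,0,0,1]
    - [0,0,0,0,0,0,1]
    - [0,0,0,0,0,0,1]

```text
t: 19.15
ee_pos: [0.4775, 0.0246, 0.1324]
eef_rot: [2.176, 2.265, 0.001]
contact_force: [1.5, 0.7, -0.2]
grip_width: 0.055
grasp_force: 63.9
```

Emit:
arm_command:
  steps:
    - [0,0,-0.004,0,0,0,1]
    - [0,0,-0.009,0,0,0,1]
    - [0,0,-0.014,0,0,0,1]
    - [0,0,-0.02,0,0,0,1]
    - [0,0,-0.026,0,0,0,1]
    - [0,0,-0.032,0,0,0,1]
    - [0,0,-0.038,0,0,0,1]
    - [0,0,-0.044,0,0,0,1]

```text
t: 19.82
ee_pos: [0.4765, 0.0246, 0.1764]
eef_rot: [-2.176, -2.265, 0.002]
contact_force: [0.1, 0.1, -4.7]
grip_width: 0.0548
grasp_force: 64.1
```

Run:
```python
from h import *
go()
# tray: wood tray edges, top px (784-scale): corners outer
T=get('top');S=get('scene')
for u,v in((184,254),(236,252),(239,305),(183,307)): print(onz(T,u/1.4,v/1.4,.02))
for u,v in((556,329),(616,322),(635,375),(570,383)): print('s',onz(S,u/1.4,v/1.4,.02))
```

```text
t 19.82 pos [0.4765 0.0246 0.1764] yaw 92.3 tilt z [-0.002  0.    -1.   ] F [ 0.1  0.1 -4.7] w 0.0548 g 64
[0.64466394 0.45255594 0.02      ]
[0.64812263 0.3347375  0.02      ]
[0.52694536 0.32769498 0.02      ]
[0.52381915 0.4539553  0.02      ]
s [0.52989038 0.33338    0.02      ]
s [0.52778706 0.46171439 0.02      ]
s [0.66173635 0.45575838 0.02      ]
s [0.66389668 0.32487756 0.02      ]
```

Lifted free (-4.7 N carried, hook unloaded). I'll go up a little more for the tip, back out, and rise.

Emit:
arm_command:
  steps:
    - [0,0,-0.007,0,0,0,1]
    - [0,0,-0.013,0,0,0,1]
    - [0,0,-0.013,0,0,0,1]
    - [-0.015,0,-0.013,0,0,0,1]
    - [-0.03,0.001,-0.013,0,0,0,1]
    - [-0.045,0.001,-0.013,0,0,0,1]
    - [-0.06,0.001,-0.013,0,0,0,1]
    - [-0.08,0.001,-0.013,0,0,0,1]

```text
t: 20.58
ee_pos: [0.4813, -0.0554, 0.1892]
eef_rot: [-2.175, -2.266, -0.0]
contact_force: [0.7, -0.3, -5.1]
grip_width: 0.0554
grasp_force: 64.6
```

Emit:
arm_command:
  steps:
    - [-0.02,0,0,0,0,0,1]
    - [-0.035,0,0,0,0,0,1]
    - [-0.035,0,-0.02,0,0,0,1]
    - [-0.035,0,-0.05,0,0,0,1]
    - [-0.035,0,-0.085,0,0,0,1]
    - [-0.035,0,-0.12,0,0,0,1]
    - [-0.035,0,-0.15,0,0,0,1]
    - [-0.035,0,-0.175,0,0,0,1]

```text
t: 21.25
ee_pos: [0.4831, -0.0905, 0.3671]
eef_rot: [2.175, 2.264, 0.001]
contact_force: [0.8, -0.9, -5.1]
grip_width: 0.0555
grasp_force: 65.7
```

Run:
```python
from h import *
go((.589,.393,.365,None),(.589,.393,.052,None))
T=get('top')
# empty tray brown walls: contour by local search
im=cv2.imread('pics/top0.png')[170:230,120:182];h=cv2.cvtColor(im,cv2.COLOR_BGR2HSV)
g=cv2.Canny(im,60,150);ys,xs=np.nonzero(g)
print('arm row check (hook):');S=get('scene');hh=cv2.cvtColor(S['image'],cv2.COLOR_RGB2HSV);q=(hh[...,1]<70)*np.clip(hh[...,2].astype(float)-120,0,None)
for x in (306,318,330):
    w=q[178:205,x];print(x,(w*np.arange(178,205)).sum()/max(w.sum(),1))
print(np.bincount(xs,minlength=62),np.bincount(ys,minlength=60))
```

```text
t 21.25 pos [ 0.4831 -0.0905  0.3671] yaw 92.3 tilt z [ 0.002 -0.001 -1.   ] F [ 0.8 -0.9 -5.1] w 0.0555 g 66
(0.589, 0.393, 0.365, None) -> [0.4788 0.1251 0.0018] turn 0
(0.589, 0.393, 0.052, None) -> [0.4792 0.1244 0.3148] turn 0
arm row check (hook):
306 187.0205479452055
318 185.93501805054152
330 184.58076923076922
[ 1  1  1  1  1 14 23  8  3  9 33  5 28 15 26  5  9  5  5  6  4  4  4  4
  4  4  4  4  4  4  4  6  5  6  5  6  5  5  5  5  4  4  4  4 35  4  5 35
  7 35  8 28  4  3  2  3  3  3  3  3  3  3] [ 0  0  0  0  0  0  1  1  1  4  6 24 20  3 20 33  8  7  7  8  7  7  7  7
  7  8  7  8  8  7 15  9  6 25  7  7  7  8  8  8  8  8  8  8  8  8  5  8
 31 13 14 11 20 19  9  0  0  0  0  0]
```

Emit:
arm_command:
  steps:
    - [0.025,0.007,0,0,0,0,1]
    - [0.06,0.016,0,0,0,0,1]
    - [0.095,0.025,0,0,0,0,1]
    - [0.13,0.034,0,0,0,0,1]
    - [0.165,0.043,0,0,0,0,1]
    - [0.2,0.052,0,0,0,0,1]
    - [0.235,0.061,0,0,0,0,1]
    - [0.27,0.07,0,0,0,0,1]

```text
t: 22.02
ee_pos: [0.5413, 0.1841, 0.3615]
eef_rot: [-2.175, -2.264, 0.004]
contact_force: [1.7, -0.3, -4.5]
grip_width: 0.0554
grasp_force: 65.8
```

Emit:
arm_command:
  steps:
    - [0.035,0.009,0,0,0,0,1]
    - [0.07,0.018,0,0,0,0,1]
    - [0.105,0.028,0,0,0,0,1]
    - [0.14,0.037,0,0,0,0,1]
    - [0.175,0.046,0,0,0,0,1]
    - [0.2,0.053,0,0,0,0,1]
    - [0.208,0.055,0,0,0,0,1]
    - [0.208,0.055,0,0,0,0,1]

```text
t: 22.68
ee_pos: [0.5877, 0.3943, 0.3602]
eef_rot: [-2.172, -2.267, 0.007]
contact_force: [-0.0, -0.1, -4.7]
grip_width: 0.0548
grasp_force: 65.9
```

Run:
```python
from h import *
T=get('top')
print(onz(T,150.5,202,.02),onz(T,130.5,202,.02),onz(T,170.5,202,.02))
go((.589,.393,.365,None),(.589,.393,.07,None),(.589,.393,.052,None))
```

```text
[0.5782006  0.39180205 0.02      ] [0.57886483 0.45502506 0.02      ] [0.57753524 0.32847101 0.02      ]
t 22.73 pos [0.5879 0.3927 0.361 ] yaw 92.4 tilt z [-0.004 -0.002 -1.   ] F [-0.3 -1.  -4.6] w 0.0549 g 66
(0.589, 0.393, 0.365, None) -> [ 0.0003  0.0011 -0.004 ] turn 0
(0.589, 0.393, 0.07, None) -> [0.0009 0.0023 0.291 ] turn 0
(0.589, 0.393, 0.052, None) -> [0.0009 0.0023 0.3089] turn 0
```

Emit:
arm_command:
  steps:
    - [0,0,0.02,0,0,0,1]
    - [0,0,0.055,0,0,0,1]
    - [0,0,0.095,0,0,0,1]
    - [0,0,0.135,0,0,0,1]
    - [0,0,0.175,0,0,0,1]
    - [0,0,0.215,0,0,0,1]
    - [0,0,0.25,0,0,0,1]
    - [0,0,0.28,0,0,0,1]

```text
t: 23.4
ee_pos: [0.5871, 0.3895, 0.0806]
eef_rot: [-2.178, -2.263, 0.006]
contact_force: [0.4, -1.5, -5.9]
grip_width: 0.0557
grasp_force: 66.2
```

Emit:
arm_command:
  steps:
    - [0,0,0.005,0,0,0,1]
    - [0,0,0.01,0,0,0,1]
    - [0,0,0.014,0,0,0,1]
    - [0,0,0.018,0,0,0,1]
    - [0,0,0.022,0,0,0,1]
    - [0,0,0.022,0,0,0,1]
    - [0,0,0.022,0,0,0,1]

```text
t: 23.98
ee_pos: [0.5891, 0.3926, 0.0633]
eef_rot: [2.176, 2.265, 0.002]
contact_force: [0.9, -0.2, -4.8]
grip_width: 0.0553
grasp_force: 66.0
```

Run:
```python
from h import *
go((.5879,.393,.052,None));S=get('scene','p1.png')
F=[]
for i in range(4): get('top');F.append(env.read_state()['contact_force'])
print(np.mean(F,0))
```

```text
t 23.98 pos [0.5891 0.3926 0.0633] yaw 92.3 tilt z [ 0.001  0.001 -1.   ] F [ 0.9 -0.2 -4.8] w 0.0553 g 66
(0.5879, 0.393, 0.052, None) -> [ 0.0005 -0.0012  0.0113] turn 0
[-0.1529133   0.2882314  -4.88660903]
```

Still carried at z 0.063. I'll lower in small steps until it touches.

Emit:
arm_command:
  steps:
    - [0,0,0.002,0,0,0,1]
    - [0,0,0.004,0,0,0,1]
    - [0,0,0.006,0,0,0,1]
    - [0,0,0.008,0,0,0,1]
    - [0,0,0.008,0,0,0,1]
    - [0,0,0.008,0,0,0,1]

```text
t: 24.73
ee_pos: [0.5884, 0.3922, 0.0539]
eef_rot: [-2.176, -2.265, 0.001]
contact_force: [0.8, 0.1, -4.6]
grip_width: 0.0552
grasp_force: 66.0
```

Emit:
arm_command:
  steps:
    - [0,0,0.001,0,0,0,1]
    - [0,0,0.002,0,0,0,1]
    - [0,0,0.003,0,0,0,1]
    - [0,0,0.003,0,0,0,1]
    - [0,0,0.003,0,0,0,1]

```text
t: 25.15
ee_pos: [0.5888, 0.3923, 0.0515]
eef_rot: [2.176, 2.265, 0.0]
contact_force: [0.0, -0.2, -2.6]
grip_width: 0.0551
grasp_force: 66.6
```

Touching. One more millimetre, then release and withdraw.

Emit:
arm_command:
  steps:
    - [0,0,0.001,0,0,0,1]
    - [0,0,0.001,0,0,0,1]
    - [0,0,0.001,0,0,0,0.3]
    - [0,0,0.001,0,0,0,0]
    - [0,0,0.001,0,0,0,0]
    - [0,0,0.001,0,0,0,0]
    - [0,0,0.001,0,0,0,0]
    - [0,0,0.001,0,0,0,0]

```text
t: 25.82
ee_pos: [0.5887, 0.3923, 0.0503]
eef_rot: [2.177, 2.265, 0.0]
contact_force: [-0.5, 0.1, -0.6]
grip_width: 0.0853
grasp_force: 0.0
```

Emit:
arm_command:
  steps:
    - [0,0,-0.01,0,0,0,0]
    - [0,0,-0.03,0,0,0,0]
    - [0,0,-0.06,0,0,0,0]
    - [0,0,-0.1,0,0,0,0]
    - [0,0,-0.14,0,0,0,0]
    - [0,0,-0.18,0,0,0,0]
    - [0,0,-0.22,0,0,0,0]
    - [0,0,-0.22,0,0,0,0]

```text
t: 26.48
ee_pos: [0.5923, 0.3941, 0.2832]
eef_rot: [2.172, 2.261, 0.026]
contact_force: [1.2, 0.0, 2.7]
grip_width: 0.0852
grasp_force: 0.0
```

Run:
```python
from h import *
go();S=get('scene','end.png')
h=cv2.cvtColor(S['image'],cv2.COLOR_RGB2HSV);m=((h[...,1]<80)&(h[...,2]<120)).astype(np.uint8)
m2=np.zeros_like(m);m2[190:275,395:460]=m[190:275,395:460]
n,l,st,ce=cv2.connectedComponentsWithStats(m2)
for i in range(1,n):
    if st[i,4]>20: print(st[i],ce[i])
for X in((.589,.393,.007),(.589,.393,.105),(.611,.393,.007),(.589,.365,.087),(.589,.401,.087)): print(X,proj(S,X))
p=cv2.imread('pics/g4.png')[:,:,::-1].astype(int);d=abs(S['image'].astype(int)-p).max(2)
print('changed in bench area (excl. tray/arm):',[(n,int((d[y0:y1,x0:x1]>40).sum())) for n,x0,x1,y0,y1 in(('can',185,220,245,290),('small',143,165,222,246),('lug',130,158,250,285),('turq',225,250,235,256),('chisel',175,238,198,214),('hammer',290,410,285,330),('flange',378,412,188,212),('bar',225,300,225,250))])
```

```text
t 26.48 pos [0.5923 0.3941 0.2832] yaw 92.3 tilt z [ 0.016  0.007 -1.   ] F [1.2 0.  2.7] w 0.0852 g 0
[453 190   7   7  40] [456.025 192.725]
[395 192  16  25 306] [401.02614379 204.67973856]
[411 228  19  32 396] [420.61616162 244.64141414]
(0.589, 0.393, 0.007) [422.41766573 251.86124247]
(0.589, 0.393, 0.105) [429.48580537 230.14012237]
(0.611, 0.393, 0.007) [424.74414404 258.09581958]
(0.589, 0.365, 0.087) [418.11189658 235.34299872]
(0.589, 0.401, 0.087) [430.98742038 234.01067704]
changed in bench area (excl. tray/arm): [('can', 0), ('small', 0), ('lug', 0), ('turq', 0), ('chisel', 189), ('hammer', 0), ('flange', 0), ('bar', 62)]
```

Run:
```python
from h import *
S=get('scene','end2.png')['image'].astype(int)
f=lambda n,b:int((abs(S-cv2.imread('pics/'+n)[:,:,::-1].astype(int)).max(2)[b[2]:b[3],b[0]:b[1]]>40).sum())
print('chisel vs start',f('scene0.png',(175,238,198,214)),'bar vs h2',f('h2.png',(220,300,222,252)),'stirrup moved',f('end.png',(405,440,222,265)))
```

```text
chisel vs start 27 bar vs h2 0 stirrup moved 0
```

```bash
python3 -c "
from plant import env
print(env.sign_off())"
```

```text
the job is handed in; nothing more can be done
None
```

I've handed the job in: the guard is at its index mark, the large stirrup hung still on the hook for over a second and was lifted off, and it now stands upright in the empty tray. The camera checks showed nothing else moved; they didn't cover the anvil or brush. It took about 27 s of the 72 s allowed, and the sign-off gave no verdict.

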